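# Fit the short battery pack in the RC buggy on its tilted stand

## Robot

A 6-joint arm with a two-finger parallel gripper is mounted at the origin on the work surface. World frame = base frame: x ahead of the robot, y to its left, z up, the work surface at z = 0. Lengths are in m, angles in rad, forces in N, time in s.
With the tool pointing down it reaches from about 0.375 to 0.9 m from the base axis. Payload 3.1 kg.
Tool frame: the origin (TCP) lies at the very end of the fingers, on their centre line; the grasp point (between the pads) lies 19 mm behind it; z points along the fingers, y is the line along which they close (so a half turn about z gives the same grasp; the last joint's range is limited). The gripper opens to 85 mm and grips with 20 to 120 N. Pads are 22 mm wide; open, the fingers measure 114 mm over their backs; the gripper's body (76 mm by 85 mm) begins 54 mm behind the grasp point. The pads swing forward as they close: fully open they stand 13 mm farther back than shut.
Start: joints at [1.149, 0.527, 1.433, -0, 1.181, -0.178], TCP at [0.15, 0.607, 0.231] pointing down, gripper open.
Joint ranges: [-3.08, 3.08], [-0.75, 2.2], [0.22, 2.44], [-1.43, 4.57], [0, 2.65], [-2.85, 2.85]. Speed limits (rad/s): [2.79, 2.79, 3.14, 3.14, 3.14, 3.14].

## Interface

Orientations are given as a unit quaternion [x, y, z, w].
In Python, from station import manip, vision gives the robot as it stands.
- The arm moves only by the tool drive_tool, never from a script. Its argument "deltas" is a list that holds one entry, the list of rows, each a list of 4 numbers: the shift along the tool's x, y, z in mm, then the turn about the tool's z in rad. A call has 1 to 5 rows; each row is the pose to reach, as a shift and turn from the pose commanded when the call began, along the tool's axes at that moment; what a row does not reach only later rows make up. A row lasts 1/12 s, in which the tool goes at most 41.7 mm and 7.16 degrees, less where a joint would pass 70% of its speed; a pose out of reach is approached as far as the arm can. A call with a gripper value outside its range is refused whole. "jaw" is the finger opening in mm, from 0 to 85.4, set as the call begins (left out, the last holds). The fingers move at their own pace and stop on an object; "force" is the grip in N (left out, the last holds). Time passes only in rows, so rows that repeat a pose let the fingers close. It gives the time, the measured TCP pose, the force, the opening and the grip force at its end, in the units of the state.
- manip.sense(): the state, without advancing time (a new reading comes with each control period).
- vision.snapshot(name): name is "scene" or "top" or "wrist"; returns the picture (400x640x3 uint8, red, green, blue); there is no depth.
- vision.camera_model(name): a dict with "camera_matrix" (3x3 intrinsics, pixels), "D" ([k1, k2, p1, p2, k3] as OpenCV has them; the pictures are not rectified), "rvec" (rotation vector, rad) and "tvec" (3), from world to camera coordinates, as OpenCV has them. Camera axes: x right, y down, z forward; pixel columns grow to the right and rows downward; lengths in m; the calibration is good to about 2 mm. A picture is of the moment at which its call begins: read the wrist's pose just before it. camera_model takes no time and is no camera call; for the wrist camera it gives the pose at the moment of the call.
- manip.sign_off(): hands the job in; it is judged then, once.
The state is a dict: "t": time; "q": joint angles; "qd": joint speeds; "tau": joint torques, N m; "tcp_pos": TCP position; "tool_rot": TCP orientation; "force": force on the tool from outside, world axes, zero at the start; "ft_torque": the same for the moment, N m; "finger_gap": opening from 0.0 (shut) to 1.0 (fully open); "gripper_force": force on a finger pad.
Only numpy, scipy, OpenCV 4.12 (cv2) and the standard library are available. Lean on these libraries where they do the work, as an engineer would, in place of code of your own. Each camera call takes 0.05 s, during which the arm holds its last target. There are 200 camera calls.

## Task

The model car on the tilted stand needs its battery: lift the short battery pack out of the bin and lay it in the car's battery tray, lowering it right side up until it lies flat on the tray floor before you let go (either end may point up the slope). Then swing the tray's hold-down bar fully down over the pack. Leave the long pack and the servo in the bin, and do not disturb the tin or the spare wheel on the bench.

Things in the scene. Friction and masses are not known exactly. Their poses are not given: they have to be found in the camera images.
- pack: the short battery pack: a dark hard-case block 96 long (its x) x 47 wide (its y) x 25 tall (z), about 0.2 kg, lying right side up in the bin; two brass sockets on top at its +x end. Origin: centre of its underside, z up through it. It is gripped across its 47 mm width.
- long_pack: a bystander, the long battery pack: same case, 139 long (x) x 47 (y) x 25 (z), 0.3 kg, in the bin. Origin: centre of its underside.
- servo: a bystander, a small black servo lying in the bin: 40 x 38 x 20 tall, with a mounting flange 55 long in x. Origin: centre of its underside.
- bin: open grey plastic parts bin, fixed to the bench: outside 208 (x) x 348 (y) x 60 tall, walls and floor 4 thick (inner floor 4 above the bench). Origin: centre of its underside. The three things in it lie side by side along its y, about 100 apart, their long sides roughly along its x.
- car: the 1:10 buggy without its shell, fixed on its stand, tilted 30 degrees about its own y so that its top leans towards the robot. Origin: centre of the battery tray's floor, 120 above the bench. z: square out of the tray floor; x: across the car, up the slope, away from the robot; y: along the car, level. Wheels 84 in diameter, axles at y=+138 and -138, outer faces 123 to each side in x.
- tray (a point): centre of the battery tray's floor, same point and axes as the car's. The pack lies with its length along x. Pocket 100 (x) x 51 (y): 2 clear on every side of the pack. Its walls (end stops, corner rails) are 8 high with lips flared out to 12; no rail within 24 of the middle of the long sides, for the fingers. Catch post for the bar at x=-64, 26 high.
- car_fittings (a point): a point on the motor, at y=-87 in the car's axes, 21 above the tray floor. Motor (behind the tray) and steering servo, speed controller and receiver (ahead of it) begin 67 from the tray's middle along y and are up to 46 high; the shock towers stand 124 ahead and 154 behind, up to 77 high. Between the pack and these the floor is clear.
- holddown (a joint): angle in rad of the hold-down bar: 0 = closed, parallel to the tray floor over the pack's length, its underside 27 above the floor (2 above a seated pack); it grows as the bar swings up and away from the robot about the car's +y; 1.57 square to the tray floor, 2.09 upright in the world, 2.5 the stop. Starts open. Stiff hinge: stays where left, moves with under 1 N at its tip, no latch.
- bar_tip (a point): middle of the free end of the hold-down bar, a grey bar 139 long, 16 wide (along the car's y), 5 thick, with a low 2.5 rib along its upper face. Closed, this point is at x=-75, y=0, z=29.5 in the car's axes. It is a part of the bar and moves with it.
- bar_pivot (a point): pivot axis of the hold-down bar at the upper end of the tray: x=+64, y=0, z=29.5 in the car's axes; the axis runs along the car's y.
- tin: a bystander, upright flat metal fluid tin 30 x 62 x 105 tall, plus a 22 spout, on the bench beyond the work. Origin: centre of its underside.
- spare_wheel: a bystander, a spare wheel lying flat on the bench, 84 across, 38 tall. Origin: centre of its underside.
Not all that is in view belongs to the job. What is shaped like the pack but pink is not meant.

How it is judged:
By the outcome, as a careful person would: the job done as asked, in the order asked, and still so for the second after the job is handed in, with the robot touching nothing.
It also fails if it takes over 67 s, if anything falls off the work surface, if the arm or the gripper's body presses on something with over 40 N, if the wrist force passes 120 N, or if a joint passes its speed limit or range.

## Working session

There is one attempt and no reset: what is moved stays moved. The work goes in short steps, Python scripts to look and compute and a tool call to move; the robot and the scene stay as the last step left them, time stands still between calls to the robot, and variables do not carry over. Pictures are saved under pics/ and viewed, at most 11 in all, crops included, and the job is handed in when it is done.

Besides the shell and the picture viewer there is one more tool, called after "Emit:" as name([rows], argument=value, ...), one row to a line, values as JSON. drive_tool: Moves the arm, as the interface text tells. Its arguments: {"type":"object","properties":{"deltas":{"type":"array"},"jaw":{"type":"number"},"force":{"type":"number"}},"required":["deltas"]}

```bash
mkdir -p pics; ls
cat > h.py <<'E'
import numpy as np, cv2
from station import manip, vision
from scipy.spatial.transform import Rotation as R
def cam(n):
    c=vision.camera_model(n); return [np.array(c[k],float) for k in ("camera_matrix","D","rvec","tvec")]
def ray(c,px):
    K,D,r,t=c; u=cv2.undistortPoints(np.array(px,float).reshape(-1,1,2),K,D).reshape(-1,2)
    M=cv2.Rodrigues(r)[0]; d=np.c_[u,np.ones(len(u))]@M
    return -M.T@t.ravel(), d/np.linalg.norm(d,axis=1)[:,None]
def onz(c,px,z):
    o,d=ray(c,px); return o+d*((z-o[2])/d[:,2])[:,None]
def tri(c1,p1,c2,p2):
    out=[]
    o1,D1=ray(c1,p1); o2,D2=ray(c2,p2)
    for a,b in zip(D1,D2):
        s=np.linalg.lstsq(np.c_[a,-b],o2-o1,rcond=None)[0]
        x,y=o1+s[0]*a,o2+s[1]*b; out.append(np.r_[(x+y)/2,np.linalg.norm(x-y)])
    return np.array(out)
def proj(c,P):
    return cv2.projectPoints(np.array(P,float).reshape(-1,1,3),c[2],c[3],c[0],c[1])[0].reshape(-1,2)
def save(n,im): cv2.imwrite(f"pics/{n}.png",im[:,:,::-1])
E
python3 - <<'E'
from h import *
np.set_printoptions(precision=4,suppress=True)
for n in("scene","top","wrist"):
    c=cam(n); im=vision.snapshot(n); save(n+"0",im); np.save(n+"0.npy",im)
    M=cv2.Rodrigues(c[2])[0]; print(n,-M.T@c[3].ravel(),M[2],c[0][0,0])
print(manip.sense())
E
```

```text
pics
scene [1.1401 0.9192 0.8133] [-0.4644 -0.6645 -0.5854] 389.48183363123843
top [0.4786 0.1133 1.7768] [ 0.0692  0.0184 -0.9974] 470.80333133569616
wrist [0.0809 0.6227 0.3733] [ 0.2719 -0.0691 -0.9599] 357.9521650347516
{'t': 0.15, 'q': array([ 1.1495,  0.5283,  1.4336, -0.    ,  1.1814, -0.1785]), 'qd': array([ 0.0004, -0.0021, -0.0037, -0.0005, -0.0002,  0.0012]), 'tau': array([  0.0009, -44.2743, -17.8276,  -0.0002,   0.0057,   0.    ]), 'tcp_pos': array([0.15  , 0.6062, 0.2305]), 'tool_rot': array([ 0.1211,  0.9926, -0.0008, -0.0002]), 'force': array([ 0.1945,  0.5023, -0.4232]), 'ft_torque': array([ 0.0417, -0.0046,  0.0004]), 'gripper_force': 0.0, 'finger_gap': 0.9985015327312136}
```

View pics/top0.png

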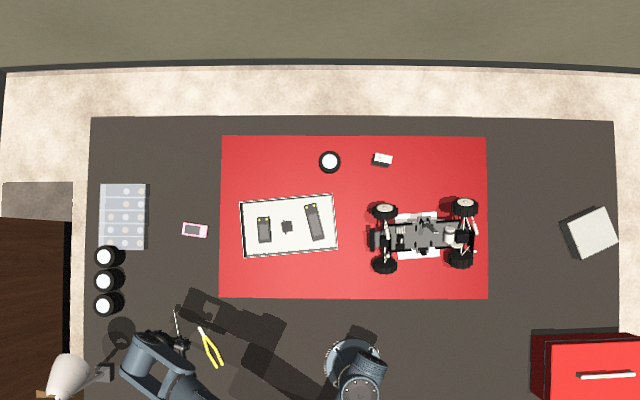

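View pics/scene0.png

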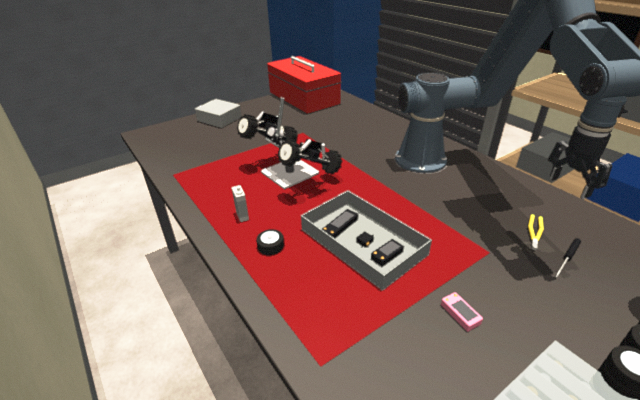

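View pics/wrist0.png

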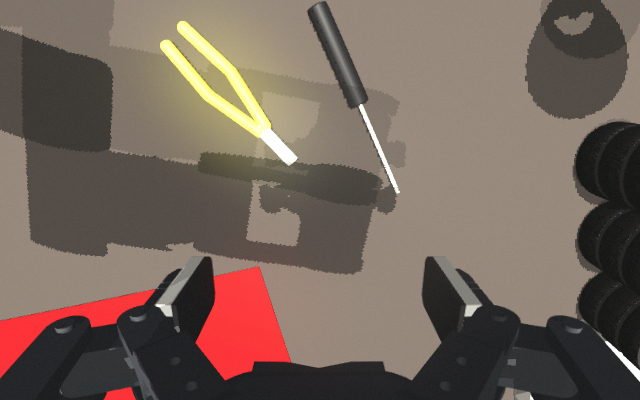

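The top view shows the bin at (290,225), with the short pack at (264,229), the servo at (287,226) and the long pack at (314,222). The car is at about (430,235). In the scene view the short pack is the front one at (387,250). The wrist view shows only bench clutter.

Run:
```python
from h import *
np.set_printoptions(precision=4,suppress=True)
c=cam("top"); print(onz(c,[(264,229),(314,222),(287,226)],.029)); print(onz(c,[(430,235)],.12), onz(c,[(384,211),(384,265),(466,204),(461,261)],.12))
print(onz(c,[(329,161),(380,159)],.04))
w=cam("wrist"); s=manip.sense(); Rt=R.from_quat(s["tool_rot"]).as_matrix()
M=cv2.Rodrigues(w[2])[0]
print("tool axes",Rt, "cam in tool", Rt.T@(-M.T@w[3].ravel()-s["tcp_pos"]), Rt.T@M.T)
a=cv2.resize(np.load("top0.npy")[180:300,220:500],None,fx=2.85,fy=2.85,interpolation=2)
save("topc",a)
```

```text
[[0.5059 0.3351 0.029 ]
 [0.5335 0.1492 0.029 ]
 [0.5178 0.2495 0.029 ]]
[[ 0.4877 -0.2618  0.12  ]] [[ 0.5713 -0.099   0.12  ]
 [ 0.3818 -0.0992  0.12  ]
 [ 0.5982 -0.392   0.12  ]
 [ 0.3966 -0.3722  0.12  ]]
[[ 0.7607  0.0951  0.04  ]
 [ 0.7697 -0.0949  0.04  ]]
tool axes [[-0.9707  0.2404 -0.0007]
 [ 0.2404  0.9707 -0.0016]
 [ 0.0003 -0.0017 -1.    ]] cam in tool [ 0.0711 -0.0007 -0.1429] [[ 0.     -0.9598 -0.2808]
 [ 1.     -0.      0.0002]
 [-0.0002 -0.2808  0.9598]]
```

View pics/topc.png

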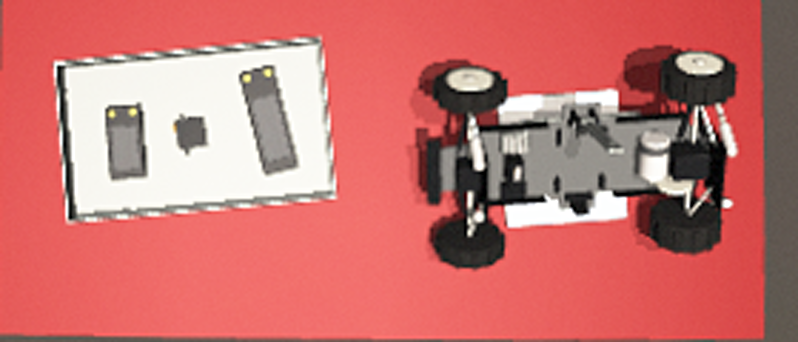

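The crop shows the short pack at crop (127,142) with its sockets facing away from the robot. The tray is at about (570,150) and the bar is seen end-on near (590,125). Next I'll bring the wrist camera over the pack.

Emit:
drive_tool([
  [[-381,-185,0,0],[-381,-185,0,0],[-381,-185,0,0],[-381,-185,0,0],[-381,-185,0,0]],
])

```text
t: 0.57
tcp_pos: [0.3111, 0.4718, 0.2311]
tool_rot: [0.121, 0.993, -0.0, -0.0]
force: [0.3, 0.6, 0.3]
finger_gap: 0.999
gripper_force: 0.0
```

Emit:
drive_tool([
  [[-193,-94,0,-0.31],[-193,-94,0,-0.31],[-193,-94,0,-0.31],[-193,-94,0,-0.31],[-193,-94,0,-0.31]],
])

```text
t: 0.98
tcp_pos: [0.466, 0.3425, 0.2311]
tool_rot: [-0.034, 0.999, -0.0, -0.0]
force: [1.2, 0.5, 0.4]
finger_gap: 1.0
gripper_force: 0.0
```

Emit:
drive_tool([
  [[0,0,0,0],[0,0,0,0]],
])

```text
t: 1.15
tcp_pos: [0.4668, 0.3422, 0.2309]
tool_rot: [-0.031, 1.0, -0.0, -0.0]
force: [-1.5, 0.2, 0.3]
finger_gap: 0.999
gripper_force: 0.0
```

Run:
```python
from h import *
np.set_printoptions(precision=4,suppress=True)
c=cam("wrist"); im=vision.snapshot("wrist"); np.save("w1.npy",im); np.save("w1c.npy",np.array(c,dtype=object),allow_pickle=True); save("w1",im)
s=manip.sense(); print(s["t"],s["tcp_pos"],s["tool_rot"],s["qd"])
```

```text
1.2 [0.4652 0.3433 0.2309] [-0.0324  0.9995 -0.     -0.0007] [ 0.0444 -0.0097  0.0196  0.0015  0.0027 -0.0024]
```

View pics/w1.png

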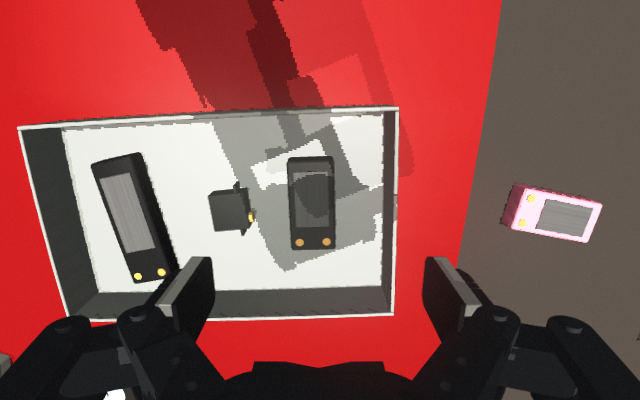

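The wrist view shows the short pack with its top at about cols 288–335, rows 157–250. Its sockets are at (300,243) and (326,242). I'll take a second view from a shifted pose to triangulate.

Emit:
drive_tool([
  [[-45,-50,50,0],[-45,-50,50,0],[-45,-50,50,0],[-45,-50,50,0],[-45,-50,50,0]],
])

```text
t: 1.62
tcp_pos: [0.5118, 0.2983, 0.1812]
tool_rot: [-0.034, 0.999, 0.0, -0.001]
force: [-0.3, -0.1, 0.3]
finger_gap: 1.006
gripper_force: 0.0
```

Run:
```python
from h import *
np.set_printoptions(precision=4,suppress=True)
c2=cam("wrist"); i2=vision.snapshot("wrist"); np.save("w2.npy",i2); save("w2",i2)
s=manip.sense(); print(s["t"],s["tcp_pos"],s["tool_rot"])
c1=list(np.load("w1c.npy",allow_pickle=True)); i1=np.load("w1.npy")
def brass(im):
    h=cv2.cvtColor(im,cv2.COLOR_RGB2HSV); m=cv2.inRange(h,(12,120,110),(32,255,255))
    n,l,st,ce=cv2.connectedComponentsWithStats(m); return [(ce[i].round(1),st[i,4]) for i in range(1,n) if st[i,4]>12]
def packs(im):
    g=cv2.cvtColor(im,cv2.COLOR_RGB2GRAY); h=cv2.cvtColor(im,cv2.COLOR_RGB2HSV)
    m=((g<62)).astype(np.uint8)
    cs=cv2.findContours(m,0,2)[0]
    return [(cv2.minAreaRect(k),cv2.contourArea(k)) for k in cs if 500<cv2.contourArea(k)<12000]
for im,c in((i1,c1),(i2,c2)):
    for b in brass(im): print("brass",*b, onz(c,b[0],.029))
    for r,a in packs(im):
        bx=cv2.boxPoints(r); print("rect",a,bx.round(1).tolist());
```

```text
1.6667 [0.512  0.2986 0.1818] [-0.0345  0.9994  0.0003 -0.0001]
brass [250.4 216.4] 34 [[0.5207 0.2755 0.029 ]]
brass [299.2 242. ] 51 [[0.5458 0.3267 0.029 ]]
brass [326.2 241.2] 53 [[0.5431 0.3547 0.029 ]]
brass [160.9 271.5] 35 [[0.5908 0.1777 0.029 ]]
brass [137.7 275.7] 29 [[0.5981 0.1509 0.029 ]]
rect 1228.0 [[288.0, 176.0], [334.0, 176.0], [334.0, 248.0], [288.0, 248.0]]
rect 3164.5 [[235.3000030517578, 3.9000000953674316], [273.1000061035156, -8.699999809265137], [309.70001220703125, 101.0999984741211], [271.8999938964844, 113.69999694824219]]
brass [615.6 170.4] 51 [[0.4834 0.5617 0.029 ]]
brass [290.1 189.8] 56 [[0.5214 0.2743 0.029 ]]
brass [604.  199.5] 44 [[0.5108 0.5581 0.029 ]]
brass [348.8 220.9] 71 [[0.5461 0.3269 0.029 ]]
brass [380.7 219.9] 70 [[0.5433 0.3548 0.029 ]]
brass [181.5 256.4] 77 [[0.5911 0.1778 0.029 ]]
brass [153.1 261.2] 71 [[0.5982 0.1507 0.029 ]]
rect 2052.0 [[238.6999969482422, 154.0], [283.70001220703125, 147.60000610351562], [292.6000061035156, 210.1999969482422], [247.6999969482422, 216.60000610351562]]
rect 2004.0 [[335.20001220703125, 120.0999984741211], [389.5, 119.0], [391.6000061035156, 228.5], [337.29998779296875, 229.60000610351562]]
rect 8766.0 [[98.5, 125.0999984741211], [157.10000610351562, 107.19999694824219], [203.1999969482422, 258.1000061035156], [144.6999969482422, 276.0]]
rect 9507.0 [[16.799999237060547, 77.30000305175781], [136.8000030517578, 67.30000305175781], [156.39999389648438, 303.0], [36.400001525878906, 313.0]]
rect 2959.0 [[373.0, 56.0], [477.0, 56.0], [477.0, 195.0], [373.0, 195.0]]
rect 3279.0 [[251.0, 0.0], [368.0, 0.0], [368.0, 55.0], [251.0, 55.0]]
```

View pics/w2.png

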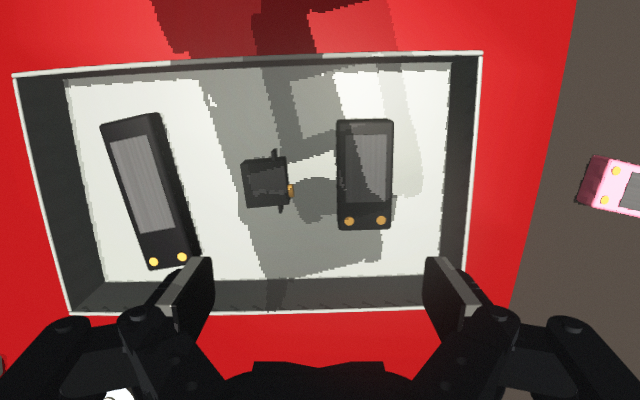

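The second view shows the pack at cols 335–392, rows 119–230, with its sockets at (349,221) and (381,220). Ray-cast points at z=29 mm agree between the two views.

Run:
```python
from h import *
np.set_printoptions(precision=4,suppress=True)
c2=cam("wrist"); c1=list(np.load("w1c.npy",allow_pickle=True))
print(tri(c1,[(299.2,242),(326.2,241.2),(288,249.5),(335,248.5)],c2,[(348.8,220.9),(380.7,219.9),(337.3,230),(392,229)]))
print("far top",onz(c2,[(337.3,230),(392,229)],.029),"near bot",onz(c2,[(335.7,119.5),(390.2,118.5)],.004))
s=manip.sense(); 
Rt=R.from_quat(s["tool_rot"]).as_matrix(); print(Rt[:,0])
```

```text
[[0.5457 0.327  0.0304 0.0011]
 [0.543  0.3549 0.0302 0.0009]
 [0.55   0.3165 0.042  0.0018]
 [0.5482 0.3642 0.0364 0.0014]]
far top [[0.5559 0.318  0.029 ]
 [0.5517 0.3664 0.029 ]] near bot [[0.462  0.3101 0.004 ]
 [0.4576 0.358  0.004 ]]
[-0.9976 -0.069   0.0002]
```

Emit:
drive_tool([
  [[2,39.5,40,-0.02],[2,39.5,80,-0.02],[2,39.5,120,-0.02],[2,39.5,130,-0.02],[2,39.5,130,-0.02]],
], jaw=75)

```text
t: 2.08
tcp_pos: [0.5042, 0.337, 0.0477]
tool_rot: [-0.045, 0.999, -0.001, -0.004]
force: [-1.1, 0.5, 0.2]
finger_gap: 0.879
gripper_force: 0.0
```

Run:
```python
from h import *
np.set_printoptions(precision=4,suppress=True)
s=manip.sense(); Rt=R.from_quat(s["tool_rot"]).as_matrix(); print(s["tcp_pos"],Rt[:,0],1e3*Rt.T@(np.array([.507,.338,.010])-s["tcp_pos"]))
```

```text
[0.5042 0.337  0.0477] [-0.9959 -0.09    0.0082] [-3.2361  0.8674 37.6681]
```

Emit:
drive_tool([
  [[0,0,20,0],[0,0,35,0],[0,0,41,0],[0,0,41,0],[0,0,41,0]],
])

```text
t: 2.5
tcp_pos: [0.5092, 0.3374, 0.0119]
tool_rot: [-0.044, 0.999, 0.0, 0.001]
force: [-0.7, -0.2, 0.9]
finger_gap: 0.877
gripper_force: 0.0
```

Emit:
drive_tool([
  [[0,0,0,0],[0,0,0,0],[0,0,0,0],[0,0,0,0],[0,0,0,0]],
], jaw=20, force=40)

```text
t: 2.92
tcp_pos: [0.5095, 0.337, 0.012]
tool_rot: [-0.043, 0.999, 0.001, 0.001]
force: [-0.9, -0.1, 6.8]
finger_gap: 0.54
gripper_force: 42.7
```

The grip is at about 46 mm. Now lift.

Emit:
drive_tool([
  [[0,0,-15,0],[0,0,-45,0],[0,0,-80,0],[0,0,-120,0],[0,0,-160,0]],
])

```text
t: 3.33
tcp_pos: [0.5075, 0.3359, 0.1712]
tool_rot: [-0.043, 0.999, -0.0, -0.001]
force: [1.1, 0.2, -1.6]
finger_gap: 0.534
gripper_force: 41.8
```

Emit:
drive_tool([
  [[90,-360,-190,0],[90,-360,-190,0],[90,-360,-190,0],[90,-360,-190,0],[90,-360,-190,0]],
])

```text
t: 3.75
tcp_pos: [0.478, 0.1518, 0.266]
tool_rot: [-0.044, 0.999, -0.0, -0.0]
force: [1.0, -0.7, -1.7]
finger_gap: 0.541
gripper_force: 41.9
```

Run:
```python
from h import *
np.set_printoptions(precision=4,suppress=True)
s=manip.sense(); Rt=R.from_quat(s["tool_rot"]).as_matrix(); print(s["tcp_pos"],Rt[:,0],1e3*Rt.T@(np.array([.44,-.03,.36])-s["tcp_pos"]))
```

```text
[0.478  0.1518 0.266 ] [-0.9961 -0.0877  0.0008] [  53.9068 -177.7379  -93.9351]
```

Emit:
drive_tool([
  [[54,-178,-94,0],[54,-178,-94,0],[54,-178,-94,0],[54,-178,-94,0],[54,-178,-94,0]],
])

```text
t: 4.17
tcp_pos: [0.4396, -0.03, 0.36]
tool_rot: [-0.044, 0.999, 0.0, -0.0]
force: [1.0, -0.9, -2.6]
finger_gap: 0.539
gripper_force: 41.9
```

Emit:
drive_tool([
  [[0,0,0,0],[0,0,0,0],[0,0,0,0]],
])

```text
t: 4.42
tcp_pos: [0.4403, -0.0283, 0.3588]
tool_rot: [-0.043, 0.999, 0.001, -0.001]
force: [0.8, 0.2, -2.4]
finger_gap: 0.538
gripper_force: 42.0
```

Run:
```python
from h import *
c=cam("wrist"); im=vision.snapshot("wrist"); np.save("w3.npy",im); np.save("w3c.npy",np.array(c,dtype=object),allow_pickle=True); save("w3",im)
s=manip.sense(); print(s["t"],s["tcp_pos"],np.abs(s["qd"]).max(),proj(c,[[.488,-.224,.12]]))
```

```text
4.4667 [ 0.44025535 -0.02761629  0.35837968] 0.023816530764835853 [[141.35399592 189.53416425]]
```

Emit:
drive_tool([
  [[20,-80,0,0],[20,-80,0,0],[20,-80,0,0],[20,-80,0,0],[20,-80,0,0]],
])

```text
t: 4.88
tcp_pos: [0.4279, -0.1085, 0.3582]
tool_rot: [-0.044, 0.999, 0.001, -0.001]
force: [-0.1, -0.1, -2.0]
finger_gap: 0.536
gripper_force: 42.3
```

Run:
```python
from h import *
c=cam("wrist"); im=vision.snapshot("wrist"); np.save("w4.npy",im); np.save("w4c.npy",np.array(c,dtype=object),allow_pickle=True)
s=manip.sense(); print(s["t"],s["tcp_pos"],np.abs(s["qd"]).max(),proj(c,[[.488,-.224,.12]]))
a=np.load("w3.npy")[20:320,0:400]; b=im[20:320,0:400]
save("w34",cv2.resize(np.hstack([a,b]),(800,300)));save("w4",b:=cv2.resize(im[10:250,60:380],None,fx=2.5,fy=2.5,interpolation=2))
```

```text
4.9333 [ 0.42798829 -0.10825608  0.3584162 ] 0.011314917570063317 [[211.1694463  206.09581797]]
```

View pics/w34.png

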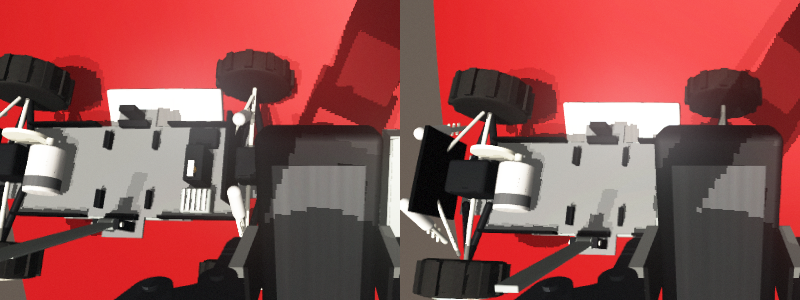

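Both views (cols offset 400, rows +20) show the empty pocket. Four dark corner rails are at about (107,160), (150,160), (104,217), (146,217) in w3. The catch post is at the top (130,135). The bar hinge is at (115,243), with the bar leaning up and away. I'll enlarge the pair for corner picks.

Run:
```python
from h import *
a=np.load("w3.npy")[115:265,75:208]; b=np.load("w4.npy")[115:265,125:258]
f=lambda x: cv2.resize(x,None,fx=3,fy=3,interpolation=cv2.INTER_CUBIC)
save("pair",np.hstack([f(a),f(b)]))
```

```text
(no output)
```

View pics/pair.png

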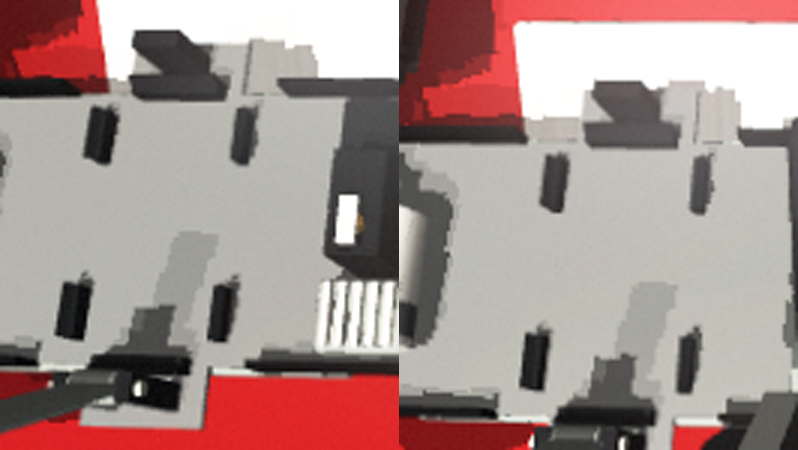

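```bash
cat > rails.py <<'E'
from h import *
np.set_printoptions(precision=4,suppress=True)
def rails(n,x0,y0,w=133,h=150):
    im=np.load(n+".npy")[y0:y0+h,x0:x0+w]; g=cv2.GaussianBlur(cv2.cvtColor(im,cv2.COLOR_RGB2GRAY),(0,0),.6)
    N,l,st,ce=cv2.connectedComponentsWithStats((g<75).astype(np.uint8))
    return [(ce[i]+[x0,y0],st[i]) for i in range(1,N) if 60<st[i,4]<320 and 6<st[i,2]<16 and 14<st[i,3]<30]
C=[list(np.load(n+"c.npy",allow_pickle=True)) for n in("w3","w4")]
A=rails("w3",75,115); B=rails("w4",125,115)
f=lambda L:[(p.round(1).tolist(),s[2:].tolist()) for p,s in L]
print(f(A));print(f(B))
def order(L):
    P=sorted([p for p,_ in L],key=lambda p:p[1]); return sorted(P[:2],key=lambda p:p[0])+sorted(P[2:],key=lambda p:p[0])
if len(A)==4==len(B):
    T=tri(C[0],order(A),C[1],order(B)); print(T); 
    m=T[:,:3].mean(0); X=(T[2]+T[3]-T[0]-T[1])[:3]/2; Y=(T[0]+T[2]-T[1]-T[3])[:3]/2
    print("mean",m,"X",X,np.linalg.norm(X),"tilt",np.degrees(np.arcsin(X[2]/np.linalg.norm(X))),"yawX",np.degrees(np.arctan2(X[1],X[0])),"Y",Y,np.linalg.norm(Y))
# other points: far catch post top-left, end stops (full-px)
cr=lambda x,y,x0: (x0+x/3,115+y/3)
P3=[cr(134,32,75),cr(182,32,75),cr(133,98,75),cr(226,98,75),cr(98,352,75),cr(190,352,75)]
P4=[cr(594-399,82,125),cr(642-399,82,125),cr(585-399,146,125),cr(676-399,146,125),cr(565-399,403,125),cr(655-399,403,125)]
print(tri(C[0],P3,C[1],P4))
E
python3 rails.py
```

```text
[([108.3, 159.6], [11, 19, 149]), ([155.8, 160.1], [7, 17, 90]), ([99.2, 218.1], [11, 19, 169]), ([148.5, 218.7], [9, 19, 128])]
[([176.5, 175.8], [8, 17, 106]), ([169.8, 235.0], [9, 19, 137])]
[[ 0.4199 -0.2516  0.1081  0.0002]
 [ 0.419  -0.2346  0.1052  0.0001]
 [ 0.4463 -0.2583  0.0991  0.    ]
 [ 0.4453 -0.2255  0.0899  0.0001]
 [ 0.5288 -0.2482  0.1527  0.0004]
 [ 0.5292 -0.2178  0.1451  0.0001]]
```

```bash
sed -i 's/(g<75)/(g<80)/; s/60<st\[i,4\]<320 and 6<st/40<st[i,4]<320 and 4<st/; s/w=133/w=145/' rails.py; python3 rails.py
```

```text
[([108.3, 159.6], [11, 19, 154]), ([155.7, 160.2], [8, 18, 96]), ([99.1, 218.0], [11, 19, 173]), ([148.6, 218.6], [10, 19, 137])]
[([176.5, 175.9], [8, 17, 112]), ([130.4, 220.1], [13, 19, 145]), ([169.9, 234.9], [9, 19, 138]), ([220.7, 235.9], [6, 19, 90])]
[[ 0.4299 -0.1958  0.288   0.0615]
 [ 0.593  -0.475  -0.4573  0.0313]
 [ 0.5182 -0.2638  0.141   0.0001]
 [ 0.5144 -0.2078  0.14    0.0003]]
mean [ 0.5139 -0.2856  0.0279] X [0.0048 0.0996 0.2251] 0.24622085353623943 tilt 66.11122683410404 yawX 87.25534092024081 Y [-0.0796  0.1116  0.3732] 0.39760033135273004
[[ 0.4199 -0.2516  0.1081  0.0002]
 [ 0.419  -0.2346  0.1052  0.0001]
 [ 0.4463 -0.2583  0.0991  0.    ]
 [ 0.4453 -0.2255  0.0899  0.0001]
 [ 0.5288 -0.2482  0.1527  0.0004]
 [ 0.5292 -0.2178  0.1451  0.0001]]
```

```bash
sed -i '/^f=lambda/i B=[b for b in B if b[0][0]>140]+[(np.array([225.7,176.0]),np.zeros(5,int))]' rails.py
cat >> rails.py <<'E'
# tilted-plane casting: plane through (mx,my,.12+.866*6mm) normal of car z, tilt 30 yaw ps
for ps in (4.,6.):
  Rc=(R.from_euler("z",ps,degrees=True)*R.from_euler("y",-30,degrees=True)).as_matrix()
  for z in (4,8):
   for c,L in((C[0],order(A)),(C[1],order(B))):
    # origin guess on plane iterated: solve for x,y of tray origin so that mean of rail hits = origin in car x,y
    t=np.array([.48,-.23,.12])
    for _ in range(20):
        o,d=ray(c,L); n=Rc[:,2]; q=t+n*z*1e-3; H=o+d*(((q-o)@n)/(d@n))[:,None]; h=(H-t)@Rc
        t=t+Rc@np.array([h[:,0].mean(),h[:,1].mean(),0])*[1,1,0]
    print(ps,z,t,(h*1e3).round(1).tolist())
E
python3 rails.py
```

```text
[([108.3, 159.6], [11, 19, 154]), ([155.7, 160.2], [8, 18, 96]), ([99.1, 218.0], [11, 19, 173]), ([148.6, 218.6], [10, 19, 137])]
[([176.5, 175.9], [8, 17, 112]), ([169.9, 234.9], [9, 19, 138]), ([220.7, 235.9], [6, 19, 90]), ([225.7, 176.0], [0, 0, 0])]
[[ 0.4594 -0.2674  0.1083  0.0001]
 [ 0.4551 -0.2109  0.109   0.0009]
 [ 0.5182 -0.2638  0.141   0.0001]
 [ 0.5144 -0.2078  0.14    0.0003]]
mean [ 0.4868 -0.2375  0.1246] X [0.059  0.0033 0.0318] 0.06715537750685949 tilt 28.302352307057518 yawX 3.2238283824741756 Y [ 0.0041 -0.0562  0.0002] 0.056377987491335574
[[ 0.4199 -0.2516  0.1081  0.0002]
 [ 0.419  -0.2346  0.1052  0.0001]
 [ 0.4463 -0.2583  0.0991  0.    ]
 [ 0.4453 -0.2255  0.0899  0.0001]
 [ 0.5288 -0.2482  0.1527  0.0004]
 [ 0.5292 -0.2178  0.1451  0.0001]]
4.0 4 [ 0.4891 -0.2379  0.12  ] [[-34.0, -28.4, 4.0], [-33.7, 28.1, 4.0], [34.0, -28.2, 4.0], [33.6, 28.5, 4.0]]
4.0 4 [ 0.4889 -0.2377  0.12  ] [[-33.6, -28.2, 4.0], [-34.3, 28.5, 4.0], [34.1, -28.3, 4.0], [33.9, 28.1, 4.0]]
4.0 8 [ 0.49   -0.2359  0.12  ] [[-33.6, -28.1, 8.0], [-33.3, 27.8, 8.0], [33.7, -28.0, 8.0], [33.3, 28.2, 8.0]]
4.0 8 [ 0.4898 -0.2364  0.12  ] [[-33.3, -28.0, 8.0], [-34.0, 28.2, 8.0], [33.7, -28.1, 8.0], [33.6, 27.8, 8.0]]
6.0 4 [ 0.4891 -0.2379  0.12  ] [[-35.0, -27.6, 4.0], [-32.6, 29.4, 4.0], [33.1, -29.5, 4.0], [34.5, 27.7, 4.0]]
6.0 4 [ 0.4889 -0.2376  0.12  ] [[-34.6, -27.4, 4.0], [-33.3, 29.7, 4.0], [33.1, -29.5, 4.0], [34.8, 27.2, 4.0]]
6.0 8 [ 0.49   -0.2358  0.12  ] [[-34.7, -27.3, 8.0], [-32.3, 29.1, 8.0], [32.8, -29.2, 8.0], [34.2, 27.5, 8.0]]
6.0 8 [ 0.4897 -0.2363  0.12  ] [[-34.3, -27.1, 8.0], [-33.0, 29.4, 8.0], [32.8, -29.2, 8.0], [34.5, 27.0, 8.0]]
```

```bash
cat > plan.py <<'E'
from h import *
np.set_printoptions(precision=4,suppress=True)
T=np.array([.4893,-.237,.120]); ps=np.radians(4.); u=np.array([np.cos(ps),np.sin(ps),0]); k=np.array([0,0,1.])
th=np.radians(30); cx=np.cos(th)*u+np.sin(th)*k; cz=-np.sin(th)*u+np.cos(th)*k
def tcp(a,xc,gx=2.5,gz=17,h=8):
    a=np.radians(a); px=np.cos(a)*u+np.sin(a)*k; pz=-np.sin(a)*u+np.cos(a)*k
    return T+cx*xc*1e-3+(gx-48)*1e-3*px+gz*1e-3*pz-(gz-h)*1e-3*k
if __name__=="__main__":
    s=manip.sense(); Rt=R.from_quat(s["tool_rot"]).as_matrix(); p=s["tcp_pos"]; print(p,Rt[:,0])
    base=tcp(0,48-22*.5); print("pivot0",base, "from now (tool mm)",1e3*Rt.T@(base-p))
    for a in range(0,31,5):
        t=tcp(a,48.5-22*np.sin(th-np.radians(a))); d=(t-base)*1e3; print(a,t,"u,z rel",d@u,d[2])
E
python3 plan.py
python3 - <<'E'
from h import *
np.set_printoptions(precision=4,suppress=True)
c=cam("wrist"); im=np.load("w4.npy"); h=cv2.cvtColor(im,cv2.COLOR_RGB2HSV); m=cv2.inRange(h,(12,110,90),(34,255,255)); n,l,st,ce=cv2.connectedComponentsWithStats(m)
s=manip.sense(); Rt=R.from_quat(s["tool_rot"]).as_matrix()
for i in range(1,n):
    if st[i,4]>15: print(ce[i],st[i,4],1e3*Rt.T@(onz(c,ce[i],s["tcp_pos"][2]+.017)[0]-s["tcp_pos"]))
# bar tip in the two views: light end of the bar
E
```

```text
[ 0.428  -0.1083  0.3584] [-0.996  -0.0892  0.0016]
pivot0 [ 0.4759 -0.2379  0.1465] from now (tool mm) [ -36.4618 -133.8447  211.602 ]
0 [ 0.4763 -0.2379  0.1467] u,z rel 0.4330127018922859 0.250000000000028
5 [ 0.4765 -0.2379  0.1436] u,z rel 0.5988264366817333 -2.9290773066064366
10 [ 0.4771 -0.2379  0.1403] u,z rel 1.1821614411552257 -6.171481859220118
15 [ 0.478  -0.2378  0.137 ] u,z rel 2.1785781837013136 -9.452537001378241
20 [ 0.4794 -0.2377  0.1338] u,z rel 3.580493331256222 -12.74727192229369
25 [ 0.4812 -0.2376  0.1305] u,z rel 5.377237463047836 -16.030611699802964
30 [ 0.4834 -0.2374  0.1272] u,z rel 7.555136271329103 -19.277568135664502
[498.25  274.875] 16 [  2.0945  71.6352 -16.859 ]
[480.3 278.3] 20 [  0.7003  64.3553 -16.8752]
[284.9922 354.3216] 255 [-35.3194 -14.9134 -17.0845]
[350.7052 354.4741] 251 [-35.4493  13.1985 -17.0307]
```

Emit:
drive_tool([
  [[-16,-134,0,0.0175],[-16,-134,0,0.0175],[-16,-134,0,0.0175],[-16,-134,0,0.0175],[-16,-134,40,0.0175]],
])

```text
t: 5.35
tcp_pos: [0.4618, -0.2475, 0.3254]
tool_rot: [-0.035, 0.999, -0.007, 0.007]
force: [1.8, -1.3, -2.7]
finger_gap: 0.544
gripper_force: 42.6
```

Run:
```python
from plan import *
s=manip.sense(); Rt=R.from_quat(s["tool_rot"]).as_matrix(); p=s["tcp_pos"]; print(p,1e3*Rt.T@(tcp(0,37)-p))
cy=np.cross(cz,cx)
for n,px in (("w4",[(115,306),(195,262)]),("w3",[(0,273),(112,244)])):
    c=list(np.load(n+"c.npy",allow_pickle=True)); o,d=ray(c,px)
    H=o+d*(((T-o)@cy)/(d@cy))[:,None]; q=np.c_[(H-T)@cx,(H-T)@cy,(H-T)@cz]*1e3; print(n,q, "r",np.hypot(q[:,0]-64,q[:,2]-29.5),"ang",np.arctan2(q[:,2]-29.5,-(q[:,0]-64)))
```

```text
[ 0.4618 -0.2475  0.3254] [-12.196   11.0977 178.9022]
w4 [[100.7035   0.     153.4236]
 [ 62.069    0.      -0.8923]] r [129.2447  30.4536] ang [ 1.8587 -1.5073]
w3 [[ 98.6569  -0.     155.0346]
 [ 63.6525  -0.      21.5725]] r [130.2307   7.9351] ang [ 1.8402 -1.527 ]
```

The rays put the bar at about 1.85 rad, leaning towards the robot with its tip at z≈0.31. It would block the gripper body, so I have to push it open first. I'm backing off now.

Emit:
drive_tool([
  [[45,0,0,0],[45,0,0,0],[45,0,0,0],[45,0,0,0],[45,0,0,0]],
])

```text
t: 5.77
tcp_pos: [0.4123, -0.2448, 0.3204]
tool_rot: [-0.036, 0.999, -0.001, 0.001]
force: [0.6, 0.7, -2.0]
finger_gap: 0.54
gripper_force: 43.2
```

Run:
```python
from plan import *
s=manip.sense(); Rt=R.from_quat(s["tool_rot"]).as_matrix(); p=s["tcp_pos"]; print(p,Rt[:,0],1e3*Rt.T@(tcp(0,37)-p),s["force"])
c=cam("wrist"); im=vision.snapshot("wrist"); save("w5",im); np.save("w5.npy",im); np.save("w5c.npy",np.array(c,dtype=object),allow_pickle=True)
w=np.array([-1,0,0])
for a in (1.6,1.75,1.85,1.95): print(a,proj(c,[T+cx*.064+cz*.0295+.139*(-np.cos(a)*cx+np.sin(a)*cz)]),T+cx*.064+cz*.0295+.139*(-np.cos(a)*cx+np.sin(a)*cz))
```

```text
[ 0.4123 -0.2448  0.3204] [-0.9974 -0.0715 -0.0025] [-63.4614   2.7048 174.0529] [ 0.5597  0.6755 -2.0175]
1.6 [[323.9229 331.4254]] [ 0.4641 -0.2388  0.2999]
1.75 [[323.87   370.7582]] [ 0.4831 -0.2374  0.3084]
1.85 [[323.7807 395.518 ]] [ 0.4963 -0.2365  0.3124]
1.95 [[323.6528 418.1796]] [ 0.5099 -0.2356  0.3151]
```

View pics/w5.png

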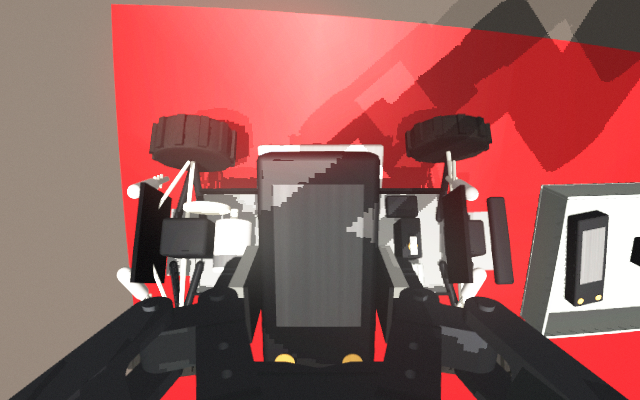

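The held pack (cols 258–380) still sits straight in the grip with both sockets in view, and the bar is hidden behind it. Next I lower to bar mid-height and push the bar open gently with the pack's front face.

Emit:
drive_tool([
  [[0,2.7,25,0],[0,2.7,55,0],[0,2.7,55,0],[-15,2.7,55,0],[-30,2.7,55,0]],
])

```text
t: 6.23
tcp_pos: [0.4414, -0.2405, 0.2654]
tool_rot: [-0.035, 0.999, -0.0, 0.0]
force: [-0.1, -1.5, -1.7]
finger_gap: 0.535
gripper_force: 43.3
```

Emit:
drive_tool([
  [[-15,0,0,0],[-30,0,0,0],[-44,0,0,0],[-56,0,0,0],[-66,0,0,0]],
])

```text
t: 6.65
tcp_pos: [0.5082, -0.2359, 0.2656]
tool_rot: [-0.035, 0.999, -0.001, 0.001]
force: [-1.4, -0.7, -1.4]
finger_gap: 0.541
gripper_force: 43.3
```

Emit:
drive_tool([
  [[-6,0,0,0],[-10,0,0,0],[-12,0,0,0],[-12,0,0,0]],
])

```text
t: 6.98
tcp_pos: [0.5166, -0.2352, 0.2646]
tool_rot: [-0.035, 0.999, -0.0, -0.002]
force: [-5.7, -0.9, 2.5]
finger_gap: 0.541
gripper_force: 43.8
```

Run:
```python
from plan import *
s=manip.sense(); Rt=R.from_quat(s["tool_rot"]).as_matrix(); p=s["tcp_pos"]; print(p,Rt[:,0],1e3*Rt.T@(tcp(0,37)-p),(p-T)@u)
c=cam("wrist"); im=vision.snapshot("wrist"); h=cv2.cvtColor(im,cv2.COLOR_RGB2HSV); m=cv2.inRange(h,(12,110,90),(34,255,255)); n,l,st,ce=cv2.connectedComponentsWithStats(m)
for i in range(1,n):
    if st[i,4]>100: print(ce[i],st[i,4])
```

```text
[ 0.5166 -0.2352  0.2646] [-0.9975 -0.0701  0.0048] [ 40.2029   0.1259 118.3021] 0.027313739493199783
[284.6087 358.1884] 138
[351.6357 358.2558] 129
```

The bar has reached its open stop, with a light reaction of about 6 N. I'm backing off and checking the pack.

Emit:
drive_tool([
  [[20,0,0,0],[58,0,0,0],[58,0,0,0],[58,0,0,0],[58,0,0,0]],
])

```text
t: 7.45
tcp_pos: [0.461, -0.2396, 0.2648]
tool_rot: [-0.034, 0.999, -0.0, 0.001]
force: [0.3, 0.1, -1.4]
finger_gap: 0.541
gripper_force: 43.2
```

Run:
```python
from plan import *
s=manip.sense(); Rt=R.from_quat(s["tool_rot"]).as_matrix(); p=s["tcp_pos"]; print(p,Rt[:,0],1e3*Rt.T@(tcp(0,37)-p),(p-T)@u)
c=cam("wrist"); im=vision.snapshot("wrist"); np.save("w6.npy",im)
for z in("w5.npy","w6.npy"):
  im=np.load(z); h=cv2.cvtColor(im,cv2.COLOR_RGB2HSV); m=cv2.inRange(h,(12,90,60),(34,255,255)); n,l,st,ce=cv2.connectedComponentsWithStats(m)
  for i in range(1,n):
    if st[i,4]>100: print(z,ce[i],st[i])
```

```text
[ 0.461  -0.2396  0.2648] [-0.9976 -0.0685 -0.0017] [-14.7613   0.8023 118.3445] -0.02842428435121133
w5.npy [284.7403 358.2208] [274 353  21  11 154]
w5.npy [351.5762 358.1523] [342 353  21  11 151]
w6.npy [284.6735 358.1633] [275 353  20  11 147]
w6.npy [351.5245 358.2797] [342 354  21  10 143]
```

Run:
```python
from h import *
c=cam("wrist"); s=manip.sense(); Rt=R.from_quat(s["tool_rot"]).as_matrix()
for z in("w3.npy","w4.npy","w5.npy","w6.npy"):
    im=np.load(z); g=cv2.cvtColor(im,cv2.COLOR_RGB2GRAY).astype(int)
    p=g[:,305:335].mean(1); d=np.abs(np.diff(p)); print(z,[(i,int(p[i]),int(p[i+1])) for i in range(120,390) if d[i]>8])
    h=cv2.cvtColor(im,cv2.COLOR_RGB2HSV); m=cv2.inRange(h,(12,90,60),(34,255,255)); n,l,st,ce=cv2.connectedComponentsWithStats(m); print([st[i].tolist() for i in range(1,n) if st[i,4]>100])
# predicted rows of label-ish points for pitch a about C (tool frame): points at pack x, top z=+25
for a in(0,3,6,10):
    r=np.radians(a); out=[]
    for x in(-48,37.8):
        dx,dz=x-2.5,25-17; f=dx*np.cos(r)-dz*np.sin(r); up=dx*np.sin(r)+dz*np.cos(r)+9
        out.append(s["tcp_pos"]+Rt@np.array([-f,0,-up])/1e3)
    print(a,proj(c,out).round(1).tolist())
```

```text
w3.npy [(128, 63, 73), (130, 73, 82), (132, 81, 94), (141, 100, 81), (142, 81, 59), (144, 57, 33), (184, 70, 79), (185, 79, 130), (226, 126, 105), (227, 105, 79), (228, 79, 68), (321, 55, 31)]
[[275, 346, 21, 17, 272], [341, 347, 20, 16, 265]]
w4.npy [(124, 49, 58), (136, 60, 71), (137, 71, 86), (138, 86, 95), (144, 82, 46), (184, 46, 55), (185, 55, 86), (193, 88, 100), (198, 103, 112), (207, 113, 122), (227, 131, 119), (228, 119, 92), (229, 92, 66), (321, 58, 32)]
[[275, 346, 21, 17, 271], [341, 347, 20, 16, 263]]
w5.npy [(142, 133, 119), (144, 118, 182), (145, 182, 217), (146, 217, 232), (150, 235, 97), (151, 97, 61), (155, 74, 83), (156, 83, 95), (157, 95, 107), (158, 107, 121), (159, 121, 137), (160, 137, 152), (162, 150, 139), (167, 137, 123), (172, 121, 93), (177, 89, 75), (183, 66, 85), (184, 85, 104), (325, 92, 79), (326, 79, 42)]
[[274, 353, 21, 11, 154], [342, 353, 21, 11, 151]]
w6.npy [(127, 255, 225), (128, 225, 156), (133, 148, 135), (134, 135, 126), (161, 115, 106), (183, 67, 77), (184, 77, 90), (325, 64, 49), (326, 49, 29)]
[[275, 353, 20, 11, 147], [342, 354, 21, 10, 143]]
0 [[320.3, 154.1], [319.9, 354.1]]
3 [[320.2, 152.0], [319.9, 356.2]]
6 [[320.2, 150.2], [319.9, 358.1]]
10 [[320.1, 148.6], [320.0, 360.4]]
```

Run:
```python
from h import *
from scipy.optimize import least_squares
c=cam("wrist"); s=manip.sense(); Rt=R.from_quat(s["tool_rot"]).as_matrix()
def rows(xs,a,df,dz):
    dx=np.array(xs)-2.5; f=dx*np.cos(a)-8*np.sin(a)+df; up=dx*np.sin(a)+8*np.cos(a)+9+dz
    return proj(c,[s["tcp_pos"]+Rt@np.array([-i,0,-j])/1e3 for i,j in zip(f,up)])[:,1]
r0=np.array([185.3,321.7,346.5]); xs=least_squares(lambda x:rows(x,0,0,0)-r0,[-34,22,33]).x; print(xs)
r1=np.array([184.3,326.3,353.5])
for f in (0,): 
    print("a,df",least_squares(lambda q:rows(xs,q[0],q[1],0)-r1,[.1,0]))
print("a,dz",least_squares(lambda q:rows(xs,q[0],0,q[1])-r1,[.1,0]).x)
```

```text
[-36.59900065  21.34917391  33.80866103]
a,df      message: `ftol` termination condition is satisfied.
     success: True
      status: 2
         fun: [ 4.528e-02 -1.375e-01  8.576e-02]
           x: [ 1.293e-01  1.642e+00]
        cost: 0.014151636961736958
         jac: [[-3.335e+01  2.570e+00]
               [ 5.369e+00  2.068e+00]
               [ 2.621e+01  1.958e+00]]
        grad: [ 5.258e-07  3.457e-07]
  optimality: 5.258218166107748e-07
 active_mask: [ 0.000e+00  0.000e+00]
        nfev: 9
        njev: 9
a,dz [0.06789464 2.81015533]
```

The pack pitched nose-up by about 7.4° when it brushed the bar. That is the direction it needs to turn anyway. Re-planning with that.

Run:
```python
from plan import *
s=manip.sense(); Rt=R.from_quat(s["tool_rot"]).as_matrix(); p=s["tcp_pos"]
for a in (7.4,10,15,20,25,28,30):
    t=tcp(a,48.5-22*np.sin(th-np.radians(a)),gx=1); print(a,t,"tool mm from now",1e3*Rt.T@(t-p))
```

```text
7.4 [ 0.4752 -0.238   0.1418] tool mm from now [-13.5801   0.9676 123.0014]
10 [ 0.4756 -0.238   0.1401] tool mm from now [-13.9424   0.97   124.7618]
15 [ 0.4766 -0.2379  0.1367] tool mm from now [-14.9608   0.9749 128.1725]
20 [ 0.478  -0.2378  0.1332] tool mm from now [-16.3957   0.9801 131.5948]
25 [ 0.4799 -0.2377  0.1298] tool mm from now [-18.2362   0.9854 135.0024]
28 [ 0.4812 -0.2376  0.1278] tool mm from now [-19.5295   0.9887 137.0292]
30 [ 0.4821 -0.2375  0.1265] tool mm from now [-20.4682   0.9909 138.3696]
```

Emit:
drive_tool([
  [[0,1,40,0],[0,1,80,0],[0,1,105,0],[-4,1,112,0],[-8,1,116,0]],
])

```text
t: 7.92
tcp_pos: [0.4691, -0.2374, 0.1469]
tool_rot: [-0.035, 0.999, 0.001, -0.001]
force: [-1.3, 0.4, -2.3]
finger_gap: 0.54
gripper_force: 43.2
```

Emit:
drive_tool([
  [[-4,0,2,0],[-5.5,0,4,0],[-5.5,0,5,0],[-5.5,0,5,0]],
], force=25)

```text
t: 8.25
tcp_pos: [0.4749, -0.2376, 0.1444]
tool_rot: [-0.035, 0.999, -0.001, 0.001]
force: [-0.4, 0.1, -1.7]
finger_gap: 0.536
gripper_force: 43.2
```

```bash
cat > st.py <<'E'
from plan import *
s=manip.sense(); Rt=R.from_quat(s["tool_rot"]).as_matrix(); p=s["tcp_pos"]
print(s["t"],p,s["force"],s["ft_torque"],"grip",s["gripper_force"])
for a in (10,15,20,25,30): print(a,1e3*Rt.T@(tcp(a,48.5-22*np.sin(th-np.radians(a)),gx=1)-p))
E
python3 st.py
```

```text
8.25 [ 0.4749 -0.2376  0.1444] [-0.4336  0.0897 -1.6787] [0.0061 0.0346 0.0278] grip 43.21486830711365
10 [-0.6191 -0.3732  4.2891]
15 [-1.6374 -0.3674  7.6998]
20 [-3.0722 -0.3618 11.1221]
25 [-4.9126 -0.3563 14.5298]
30 [-7.1446 -0.3511 17.897 ]
```

Emit:
drive_tool([
  [[0,0,1.5,0],[-0.5,0,3,0],[-0.5,0,4.5,0],[-1,0,6,0],[-1,0,6,0]],
], jaw=20, force=25)

```text
t: 8.67
tcp_pos: [0.474, -0.2373, 0.1381]
tool_rot: [-0.035, 0.999, -0.0, -0.001]
force: [-4.7, -0.2, 7.2]
finger_gap: 0.539
gripper_force: 44.6
```

```bash
python3 st.py
```

```text
8.6667 [ 0.474  -0.2373  0.1381] [-4.7112 -0.1569  7.2131] [-0.0019  0.4077 -0.0342] grip 44.58131968975067
10 [-1.5323 -0.7463 -1.9537]
15 [-2.5623 -0.7453  1.4535]
20 [-4.0088 -0.7444  4.8708]
25 [-5.8609 -0.7436  8.2722]
30 [-8.1044 -0.743  11.6318]
```

Emit:
drive_tool([
  [[-1,0,1,0],[-1.5,0,2,0],[-2,0,3,0],[-2.5,0,4,0],[-3,0,5,0]],
])

```text
t: 9.08
tcp_pos: [0.4738, -0.2372, 0.1329]
tool_rot: [-0.036, 0.999, 0.0, -0.004]
force: [-13.9, -5.0, 8.9]
finger_gap: 0.534
gripper_force: 46.2
```

```bash
python3 st.py
```

```text
9.0833 [ 0.4738 -0.2372  0.1329] [-13.8603  -5.0395   8.9011] [-0.6428  1.7896 -0.0829] grip 46.15782022476196
10 [-1.6936 -0.9159 -7.1928]
15 [-2.7467 -0.9199 -3.7927]
20 [-4.2164 -0.9246 -0.3853]
25 [-6.0915 -0.9299  3.0035]
30 [-8.3577 -0.9358  6.3477]
```

```bash
cat > pitch.py <<'E'
from plan import *
from scipy.optimize import least_squares
s=manip.sense(); Rt=R.from_quat(s["tool_rot"]).as_matrix(); c=cam("wrist"); im=vision.snapshot("wrist"); np.save("wl.npy",im)
def rows(xs,a,df):
    dx=np.array(xs)-2.5; f=dx*np.cos(a)-8*np.sin(a)+df; up=dx*np.sin(a)+8*np.cos(a)+9
    return proj(c,[s["tcp_pos"]+Rt@np.array([-i,0,-j])/1e3 for i,j in zip(f,up)])[:,1]
g=cv2.cvtColor(im,cv2.COLOR_RGB2GRAY).astype(int); p=g[:,305:335].mean(1); d=np.abs(np.diff(p)); print([(i,int(p[i]),int(p[i+1])) for i in range(100,390) if d[i]>8])
h=cv2.cvtColor(im,cv2.COLOR_RGB2HSV); m=cv2.inRange(h,(12,90,60),(34,255,255)); n,l,st,ce=cv2.connectedComponentsWithStats(m); print([st[i].tolist() for i in range(1,n) if st[i,4]>40])
for a in(5,10,15,20,25,30): print(a,rows([-36.6,21.35,33.8],np.radians(a),1.6).round(1))
E
python3 pitch.py
```

```text
[(126, 248, 162), (127, 162, 76), (128, 76, 67), (179, 41, 51), (326, 42, 32), (327, 32, 19)]
[[523, 289, 8, 17, 63], [275, 358, 15, 4, 44], [346, 358, 14, 5, 41]]
5 [185.8 325.9 352.4]
10 [182.9 326.4 354.7]
15 [180.9 326.4 356.5]
20 [179.8 326.1 357.6]
25 [179.4 325.3 358.1]
30 [179.7 324.1 358. ]
```

Pitch is now about 21° and the corner is on the floor, held by friction (μ≈0.4). I'll slide the pack up-slope with less pressure, and 1 mm towards −y to relieve the side force.

Emit:
drive_tool([
  [[0,-1,-2,0],[-1,-1,-3,0],[-2,-1,-3,0],[-3,-1,-3,0],[-3,-1,-3,0]],
])

```text
t: 9.55
tcp_pos: [0.4788, -0.2379, 0.1356]
tool_rot: [-0.036, 0.999, -0.0, -0.003]
force: [-9.8, -2.9, 5.9]
finger_gap: 0.54
gripper_force: 45.9
```

```bash
python3 st.py; python3 pitch.py | head -2
```

```text
9.55 [ 0.4788 -0.2379  0.1356] [-9.8366 -2.9216  5.9342] [-0.4068  1.1922 -0.108 ] grip 45.92173218727112
10 [ 3.1865  0.1991 -4.4746]
15 [ 2.1441  0.1973 -1.0712]
20 [0.6851 0.1949 2.3408]
25 [-1.1794  0.1921  5.7354]
30 [-3.4352  0.1888  9.0868]
[(115, 246, 170), (116, 170, 66), (179, 34, 47), (326, 41, 32), (327, 32, 19)]
[[525, 275, 7, 16, 59], [276, 358, 14, 4, 43]]
```

Emit:
drive_tool([
  [[0,-0.5,2,0],[0,-0.5,4,0],[0,-0.5,6,0],[0,-0.5,7,0],[0,-0.5,7,0]],
])

```text
t: 10.02
tcp_pos: [0.4786, -0.2379, 0.1284]
tool_rot: [-0.035, 0.999, 0.0, -0.003]
force: [-9.0, -1.9, 5.4]
finger_gap: 0.537
gripper_force: 47.6
```

```bash
python3 st.py; python3 pitch.py
```

```text
10.0167 [ 0.4786 -0.2379  0.1284] [-9.0455 -1.8855  5.3612] [-0.2538  1.1165 -0.0706] grip 47.622336745262146
10 [  3.1025   0.2163 -11.6287]
15 [ 2.0603  0.2115 -8.2252]
20 [ 0.6015  0.2064 -4.8131]
25 [-1.2627  0.2009 -1.4183]
30 [-3.5182  0.1951  1.9332]
[(116, 245, 165), (117, 165, 64), (178, 32, 46), (326, 40, 30), (327, 30, 19)]
[[535, 284, 8, 17, 61]]
5 [185.7 325.8 352.3]
10 [182.9 326.3 354.6]
15 [180.8 326.3 356.3]
20 [179.7 326.  357.5]
25 [179.3 325.2 358. ]
30 [179.7 324.  357.9]
```

```bash
cat > wid.py <<'E'
from h import *
def w(z,r0,r1):
    g=cv2.cvtColor(np.load(z),cv2.COLOR_RGB2GRAY).astype(float)[r0:r1].mean(0); d=np.diff(cv2.GaussianBlur(g[None],(0,0),1)[0])
    l=250+np.argmax(d[250:300]); r=335+np.argmin(d[335:385]); return l,r,r-l
for z in("w4.npy","w5.npy","w6.npy","wl.npy"): print(z,[w(z,*k) for k in((192,200),(225,235),(305,315))])
E
python3 wid.py
python3 - <<'E'
from plan import *
s=manip.sense(); Rt=R.from_quat(s["tool_rot"]).as_matrix(); c=cam("wrist")
for a in(0,7.4,20,25,30):
    r=np.radians(a); o=[]
    for x in(-33,20):
        for y in(-16.5,16.5):
            dx=x-1; f=dx*np.cos(r)-8*np.sin(r); up=dx*np.sin(r)+8*np.cos(r)+9; o.append(s["tcp_pos"]+Rt@np.array([-f,y,-up])/1e3)
    q=proj(c,o); print(a,q[1,0]-q[0,0],q[3,0]-q[2,0],q[0,1],q[2,1])
E
```

```text
w4.npy [(np.int64(271), np.int64(365), np.int64(94)), (np.int64(296), np.int64(363), np.int64(67)), (np.int64(259), np.int64(376), np.int64(117))]
w5.npy [(np.int64(272), np.int64(384), np.int64(112)), (np.int64(254), np.int64(362), np.int64(108)), (np.int64(275), np.int64(360), np.int64(85))]
w6.npy [(np.int64(272), np.int64(374), np.int64(102)), (np.int64(273), np.int64(362), np.int64(89)), (np.int64(275), np.int64(360), np.int64(85))]
wl.npy [(np.int64(275), np.int64(360), np.int64(85)), (np.int64(275), np.int64(361), np.int64(86)), (np.int64(273), np.int64(362), np.int64(89))]
0 89.85033128311011 79.96740948606543 198.84749902373292 321.9731975876081
7.4 87.16311286266506 81.40922552728108 193.61339472953702 323.0535666127988
20 82.66645150577182 83.88650110840081 188.56618860539868 322.9000251812233
25 80.95417142872913 84.85250964467838 187.83274485776425 322.10101079285397
30 79.30064292480779 85.79480873150794 187.76732733261684 320.86893346670416
```

Emit:
drive_tool([
  [[0,0,1,0],[0,0,2,0],[0,0,3,0],[0,0,3.5,0],[0,0,3.5,0]],
])

```text
t: 10.48
tcp_pos: [0.4787, -0.238, 0.127]
tool_rot: [-0.035, 0.999, 0.0, -0.002]
force: [-12.5, -0.7, 19.8]
finger_gap: 0.537
gripper_force: 49.7
```

```bash
python3 st.py|head -1; python3 pitch.py|head -2; sed -i 's/np.argmax(d\[250:300\])/np.argmax(d[262:285])+12/; s/335+np.argmin(d\[335:385\])/352+np.argmin(d[352:372])/' wid.py; python3 wid.py|tail -1
```

```text
10.4833 [ 0.4787 -0.238   0.127 ] [-12.5416  -0.7165  19.786 ] [ 0.0769  1.5851 -0.1445] grip 49.67892408370972
[(116, 245, 165), (117, 165, 63), (178, 32, 43), (326, 39, 27), (327, 27, 19)]
[[538, 286, 7, 17, 62]]
wl.npy [(np.int64(275), np.int64(360), np.int64(85)), (np.int64(275), np.int64(361), np.int64(86)), (np.int64(273), np.int64(362), np.int64(89))]
```

```bash
cat > fitp.py <<'E'
from plan import *
from scipy.optimize import least_squares
s=manip.sense(); Rt=R.from_quat(s["tool_rot"]).as_matrix(); c=cam("wrist")
def edges(z):
    g=cv2.GaussianBlur(cv2.cvtColor(np.load(z),cv2.COLOR_RGB2GRAY).astype(np.float32),(0,0),1.0); d=np.diff(g,axis=1); L=[];Q=[]
    for r in range(188,320):
        for S,a,b,sg in((L,264,286,1),(Q,352,372,-1)):
            v=np.clip(sg*d[r,a:b],0,None); k=int(v.argmax()); 
            if v[k]>1.5 and 2<=k<len(v)-3:
                ww=v[k-2:k+3]; S.append((r,a+.5+k-2+(ww*np.arange(5)).sum()/ww.sum()))
    out=[]
    for S in(L,Q):
        S=np.array(S); m=np.ones(len(S),bool)
        for _ in range(4):
            f=np.polyfit(S[m,0],S[m,1],1); e=np.abs(np.polyval(f,S[:,0])-S[:,1]); m=e<max(.5,2*np.median(e))
        out.append((f,m.sum()))
    return [np.polyval(out[1][0],r)-np.polyval(out[0][0],r) for r in(190,318)]+[out[0][1],out[1][1]]
def model(a,w,df,xs=(-33,20)):
    o=[]
    for x in xs:
        for y in(-w/2,w/2):
            dx=x-2.5+df; f=dx*np.cos(a)-8*np.sin(a); up=dx*np.sin(a)+8*np.cos(a)+9; o.append(s["tcp_pos"]+Rt@np.array([-f,y,-up])/1e3)
    q=proj(c,o); f=np.polyfit([q[0,1],q[2,1]],[q[1,0]-q[0,0],q[3,0]-q[2,0]],1); return np.polyval(f,[190,318])
for z in("w3.npy","w4.npy","w5.npy","w6.npy","wl.npy"):
    e=edges(z); r=least_squares(lambda q:model(q[0],q[1],0)-np.array(e[:2]),[.2,33]); print(z,np.round(e,2),"pitch",np.degrees(r.x[0]).round(1),"w",r.x[1].round(2))
E
python3 fitp.py
```

```text
w3.npy [ 93.6   83.48  91.   132.  ] pitch 0.7 w 34.24
w4.npy [ 93.88  83.41 132.   127.  ] pitch 0.2 w 34.26
w5.npy [ 90.87  84.97 132.   121.  ] pitch 7.4 w 34.34
w6.npy [ 90.69  84.96 125.   128.  ] pitch 7.6 w 34.32
wl.npy [ 84.79  89.02 127.   125.  ] pitch 25.5 w 34.62
```

Pitch is 25.5°, so the low end is resting on the 8 mm lower end stop. I'll unload, shift up-slope, and press again.

Emit:
drive_tool([
  [[0,0,-4,0],[-1,0,-6,0],[-3,0,-6,0],[-4,0,-6,0],[-4,0,-6,0]],
])

```text
t: 10.95
tcp_pos: [0.483, -0.2376, 0.13]
tool_rot: [-0.036, 0.999, 0.001, -0.003]
force: [-7.9, -1.8, 1.6]
finger_gap: 0.541
gripper_force: 47.5
```

```bash
python3 st.py; python3 pitch.py|head -1; python3 fitp.py|tail -1
```

```text
10.95 [ 0.483  -0.2376  0.13  ] [-7.9473 -1.8089  1.6109] [-0.3074  1.0915 -0.0207] grip 47.467365860939026
10 [  7.4838   0.138  -10.0438]
15 [ 6.4401  0.1312 -6.6408]
20 [ 4.9798  0.1238 -3.2293]
25 [3.114  0.116  0.1646]
30 [0.857  0.1077 3.5151]
[(105, 245, 233), (106, 233, 152), (107, 152, 64), (178, 29, 40), (326, 39, 27)]
wl.npy [ 84.88  88.92 127.   125.  ] pitch 25.2 w 34.61
```

Emit:
drive_tool([
  [[0.5,0,1.5,0],[1,0,3,0],[1,0,4,0],[1,0,5,0],[1,0,5,0]],
])

```text
t: 11.42
tcp_pos: [0.4831, -0.2376, 0.1259]
tool_rot: [-0.035, 0.999, 0.0, -0.001]
force: [-7.3, -0.1, 6.6]
finger_gap: 0.537
gripper_force: 48.9
```

```bash
python3 st.py; python3 pitch.py|head -1; python3 fitp.py|tail -1
```

```text
11.4167 [ 0.4831 -0.2376  0.1259] [-7.2885 -0.1085  6.571 ] [-0.0166  0.7098 -0.0876] grip 48.90472948551178
10 [  7.5721   0.2113 -14.179 ]
15 [  6.5388   0.2075 -10.7728]
20 [ 5.089   0.2034 -7.3569]
25 [ 3.2337  0.1992 -3.9573]
30 [ 0.9869  0.1948 -0.5999]
[(105, 244, 232), (106, 232, 151), (107, 151, 63), (180, 34, 43), (326, 39, 30), (327, 30, 19)]
wl.npy [ 83.42  89.71 128.   121.  ] pitch 29.4 w 34.6
```

Emit:
drive_tool([
  [[0.5,0,1,0],[1,0,2,0],[1,0,3,0],[1,0,3,0]],
])

```text
t: 11.8
tcp_pos: [0.4831, -0.2377, 0.1253]
tool_rot: [-0.035, 0.999, 0.0, 0.0]
force: [-7.7, 2.6, 21.4]
finger_gap: 0.538
gripper_force: 50.7
```

```bash
python3 st.py|head -1; python3 pitch.py|head -1; python3 fitp.py|tail -1
```

```text
11.8 [ 0.4831 -0.2377  0.1253] [-7.7044  2.5875 21.3582] [ 0.6573  0.935  -0.0211] grip 50.71435868740082
[(105, 244, 225), (106, 225, 134), (107, 134, 62), (180, 30, 42), (326, 38, 30), (327, 30, 18)]
wl.npy [ 83.18  89.76 127.   116.  ] pitch 30.0 w 34.57
```

The pack is flat at 30.0° and bottomed firmly. Unload, release and rise.

Emit:
drive_tool([
  [[0,0,-2,0],[0.5,0,-2.5,0]],
])

```text
t: 12.02
tcp_pos: [0.4835, -0.2381, 0.1257]
tool_rot: [-0.035, 0.999, -0.0, 0.001]
force: [0.1, 0.2, 0.6]
finger_gap: 0.541
gripper_force: 48.2
```

Emit:
drive_tool([
  [[0,0,0,0],[0,0,0,0],[0,0,0,0],[0,0,0,0]],
], jaw=70)

```text
t: 12.35
tcp_pos: [0.4829, -0.2382, 0.1249]
tool_rot: [-0.035, 0.999, 0.0, 0.0]
force: [0.1, -0.6, 1.0]
finger_gap: 0.821
gripper_force: 0.0
```

Emit:
drive_tool([
  [[0,0,-8,0],[0,0,-25,0],[10,0,-55,0],[35,0,-95,0],[70,0,-130,0]],
])

```text
t: 12.77
tcp_pos: [0.4228, -0.243, 0.2477]
tool_rot: [-0.036, 0.999, -0.001, 0.001]
force: [-0.1, -0.6, -0.1]
finger_gap: 0.82
gripper_force: 0.0
```

Emit:
drive_tool([
  [[30,0,-35,0],[40,0,-70,0],[40,0,-70,0],[40,0,-70,0]],
])

```text
t: 13.1
tcp_pos: [0.3823, -0.2462, 0.3186]
tool_rot: [-0.034, 0.999, -0.003, 0.002]
force: [0.9, 0.8, -0.7]
finger_gap: 0.823
gripper_force: 0.0
```

Run:
```python
from plan import *
s=manip.sense(); print(s["tcp_pos"]); c=cam("wrist"); im=vision.snapshot("wrist"); np.save("w7.npy",im); np.save("w7c.npy",np.array(c,dtype=object),allow_pickle=True)
top=vision.snapshot("top"); 
x0,y0=180,60; a=cv2.resize(im[y0:y0+300,x0:x0+280],None,fx=1.6,fy=1.6,interpolation=2)
b=cv2.resize(vision.snapshot("scene")[90:210,210:360],None,fx=2.3,fy=4*.575,interpolation=2)
o=np.zeros((480,800,3),np.uint8); o[:a.shape[0],:a.shape[1]]=a; o[:b.shape[0],450:450+b.shape[1]]=b[:, :350]
save("placed",o)
cy=np.cross(cz,cx)
for x in(-48,48):
  for y in(-23.5,23.5): print(x,y,proj(c,[T+(cx*x+cy*y+cz*25)/1e3])[0])
```

```text
[ 0.3823 -0.2462  0.3186]
-48 -23.5 [298.5803 219.1179]
-48 23.5 [344.6489 219.1361]
48 -23.5 [297.3446 316.9731]
48 23.5 [346.0007 317.0421]
```

View pics/placed.png

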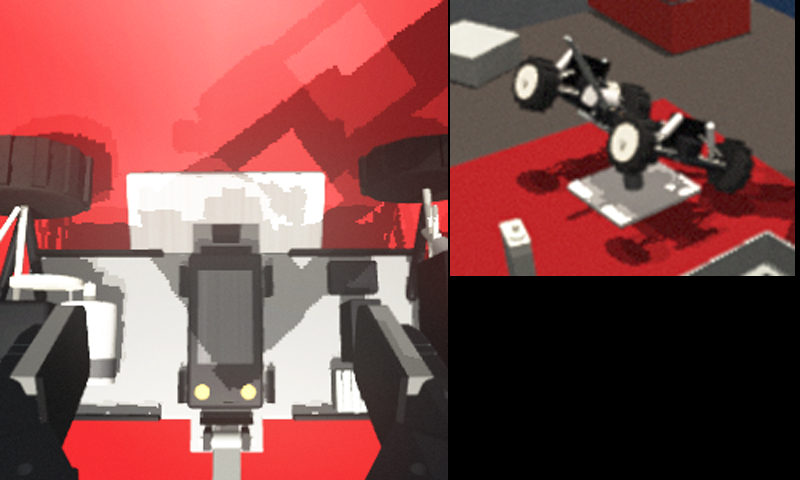

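The pack lies flat between the rails, and its predicted corner pixels match within about 1 px. The bar is open and pointing away from the robot (bottom of crop, at col 228). Now I plan the closing arc.

Emit:
drive_tool([
  [[0,1.7,-35,0],[-40,1.7,-45,0],[-80,1.7,-45,0],[-120,1.7,-45,0],[-160,1.7,-45,0]],
], jaw=0)

```text
t: 13.67
tcp_pos: [0.5431, -0.2314, 0.3588]
tool_rot: [-0.035, 0.999, 0.001, -0.001]
force: [-0.4, -0.5, 0.8]
finger_gap: 0.108
gripper_force: 0.0
```

Emit:
drive_tool([
  [[-40,0,0,0],[-80,0,0,0],[-92,0,0,0],[-92,0,0,0],[-92,0,0,0]],
])

```text
t: 14.08
tcp_pos: [0.6333, -0.2249, 0.3573]
tool_rot: [-0.036, 0.999, 0.001, -0.003]
force: [0.5, -0.9, -0.4]
finger_gap: 0.001
gripper_force: 0.0
```

```bash
cat > arc.py <<'E'
from plan import *
s=manip.sense(); Rt=R.from_quat(s["tool_rot"]).as_matrix(); p=s["tcp_pos"]; print(p,s["finger_gap"],"rel u,z",1e3*(p-T)@u,1e3*(p-T)[2],"force",s["force"])
P=T+.064*cx+.0295*cz
for b in (0,15,30,45,60,75,90,105,115,120):
    B=np.radians(b); r=.095; q=P+r*(-np.sin(B)*u+np.cos(B)*k)+.005*(np.cos(B)*u+np.sin(B)*k)+u*.011*np.clip((90-b)/15,-1,1)
    print(b,(1e3*Rt.T@(q-p)).round(1))
E
python3 arc.py
```

```text
[ 0.6333 -0.2249  0.3573] 0.001429399820852144 rel u,z 144.47222167107512 237.31098362329294 force [ 0.5193 -0.8823 -0.3923]
0 [87.4 -2.2 85.2]
15 [112.1  -2.1  87.3]
30 [135.5  -2.1  95.7]
45 [155.9  -2.1 109.8]
60 [171.9  -2.2 128.8]
75 [182.5  -2.2 151.3]
90 [197.9  -2.3 175.8]
105 [206.8  -2.3 200.6]
115 [201.9  -2.4 216.4]
120 [198.4  -2.4 223.9]
```

Emit:
drive_tool([
  [[0,-2,40,0],[0,-2,80,0],[10,-2,86,0],[25,-2,86,0],[40,-2,86,0]],
])

```text
t: 14.5
tcp_pos: [0.5908, -0.23, 0.2722]
tool_rot: [-0.035, 0.999, 0.001, -0.002]
force: [1.3, -0.1, -0.1]
finger_gap: -0.001
gripper_force: 0.2
```

Emit:
drive_tool([
  [[12,0,0,0],[24,0,0,0],[36,0,0,0],[48,0,0,0],[60,0,0,0]],
])

```text
t: 14.92
tcp_pos: [0.5326, -0.2352, 0.2764]
tool_rot: [-0.035, 0.999, -0.001, 0.001]
force: [-0.1, -0.0, -0.2]
finger_gap: -0.001
gripper_force: 0.2
```

```bash
python3 arc.py
```

```text
[ 0.5326 -0.2352  0.2764] -0.001450941633775204 rel u,z 43.37145169686255 156.41350310873287 force [-0.1417 -0.0282 -0.2461]
0 [-13.3   1.2   3.9]
15 [11.5  1.2  5.8]
30 [34.9  1.2 14. ]
45 [55.4  1.2 28. ]
60 [71.6  1.2 46.9]
75 [82.3  1.3 69.3]
90 [97.9  1.3 93.6]
105 [107.    1.3 118.4]
115 [102.2   1.4 134.2]
120 [ 98.8   1.4 141.8]
```

Emit:
drive_tool([
  [[12,1,6,0],[24,1,9,0],[35,1,14,0],[46,1,20,0],[55,1,28,0]],
])

```text
t: 15.33
tcp_pos: [0.4765, -0.2374, 0.2467]
tool_rot: [-0.034, 0.999, 0.0, -0.0]
force: [1.0, -0.8, -0.4]
finger_gap: -0.003
gripper_force: 0.2
```

Emit:
drive_tool([
  [[9,0,9,0],[16,0,19,0],[22,0,30,0],[27,0,41,0],[34,0,53,0]],
])

```text
t: 15.75
tcp_pos: [0.4432, -0.2397, 0.1935]
tool_rot: [-0.034, 0.999, 0.0, -0.0]
force: [0.2, 1.2, -0.2]
finger_gap: 0.001
gripper_force: 0.1
```

```bash
python3 arc.py
python3 - <<'E'
from plan import *
c=cam("wrist"); im=vision.snapshot("wrist"); np.save("w8.npy",im)
P=T+.064*cx+.0295*cz
for b in(60,75,82,90): 
    B=np.radians(b); print(b,proj(c,[P+.139*(-np.sin(B)*u+np.cos(B)*k)]).round(0))
g=cv2.cvtColor(im,cv2.COLOR_RGB2GRAY)
for r in range(100,330,10): print(r,g[r,270:380:6])
E
```

```text
[ 0.4432 -0.2397  0.1935] 0.0007611418271859182 rel u,z -46.13584032573362 73.46171429699783 force [ 0.2338  1.2485 -0.1728]
0 [-102.8   -0.4  -79.1]
15 [-78.   -0.4 -77.2]
30 [-54.6  -0.4 -68.9]
45 [-34.2  -0.4 -54.8]
60 [-18.   -0.5 -35.9]
75 [ -7.3  -0.5 -13.5]
90 [ 8.2 -0.5 10.9]
105 [17.2 -0.5 35.7]
115 [12.4 -0.5 51.5]
120 [ 8.9 -0.5 59.1]
60 [[319. 239.]]
75 [[319. 164.]]
82 [[319. 148.]]
90 [[319. 138.]]
100 [161 164 164 162 163 164 163 163 161 152 141 139 135 136 132 139 145 144
 133]
110 [168 168 169 169 170 169 168 164 149 147 145 143 139 136 136 148 141  91
  93]
120 [173 174 177 176 172 175 158 156 156 150 147 147 144 140 139  85  87  98
  95]
130 [175 161 167 172 171 166 152 166 162 159 158 141 154 127 122 123 120 114
 121]
140 [255 255 255 255 255 255 255 255 255 255 255 208 207 203 206 202 203 202
 198]
150 [255 255 255 255 255 208 209 213 211 210 211 169 208 202 208 205 204 201
 201]
160 [255 255 255 255 255 238 238 238 237 237 150 145 208 204 208 203 201 200
 201]
170 [255 255 255 202 198 238 238 238 150 150 147 123 117 116 254 204 202 198
 202]
180 [210 255 215 137
[... 484 characters left out ...]
24 103  49  58  79 115 120 120 118 119 119  73  73  46  70  94  93  92
  93]
250 [122 122  46  56  74 112 100  97  38 100  99  71  69  44  52  94  93  91
  94]
260 [120 121  42  37  38  50  98  97  34  98 100  53  36  33  55  93  91  90
  90]
270 [119 119  41  38  36  85  98  97  30  95  98  85  37  37  37  90  91  90
  93]
280 [121 119  32  31  31  96  97  95  26  96  96  97  31  31  30  89  90  90
  90]
290 [124  33  31  29  29  34  30 148  41 160  29  29  30  28  31  31  92  92
  93]
300 [ 27  30  31  26  30  26  26  29  41  26  29  28  28  30  31  31  29  91
 120]
310 [26 26 29 27 25 28 28 27 39 25 26 26 31 27 29 28 26 30 29]
320 [22 24 25 27 26 24 25 29 38 27 24 27 27 24 26 25 26 24 27]
```

The bar is seen under the fingers (cols 300–330, tip near row 150), matching about 82° of swing. I continue down to closed.

Emit:
drive_tool([
  [[8,0,11,0],[13,0,23,0],[16,0,36,0],[12,0,50,0],[9,0,56,0]],
])

```text
t: 16.22
tcp_pos: [0.434, -0.2398, 0.1367]
tool_rot: [-0.034, 0.999, 0.001, -0.001]
force: [0.0, 0.5, 1.1]
finger_gap: 0.001
gripper_force: 0.1
```

Emit:
drive_tool([
  [[0,0,2,0],[0,0,4,0],[0,0,5,0],[0,0,5,0]],
])

```text
t: 16.55
tcp_pos: [0.4359, -0.2408, 0.1331]
tool_rot: [-0.035, 0.999, -0.0, 0.0]
force: [-0.6, -0.0, 0.0]
finger_gap: -0.002
gripper_force: 0.0
```

```bash
python3 arc.py|sed -n '1p;$p'
```

```text
[ 0.4359 -0.2408  0.1331] -0.0018368965267759826 rel u,z -53.54341196802724 13.125050688711948 force [-0.6241 -0.0229  0.0338]
120 [ 1.6  0.1 -1.3]
```

Emit:
drive_tool([
  [[0,0,1,0],[0,0,2,0],[0,0,3,0],[0,0,4,0],[0,0,4,0]],
])

```text
t: 16.97
tcp_pos: [0.4363, -0.241, 0.13]
tool_rot: [-0.035, 0.999, -0.001, 0.001]
force: [-1.7, 1.5, 9.8]
finger_gap: -0.001
gripper_force: 4.7
```

```bash
python3 arc.py|sed -n '1p;$p'
```

```text
[ 0.4363 -0.241   0.13  ] -0.001408071364331498 rel u,z -53.194237444876045 9.951310238831667 force [-1.7266  1.4528  9.8051]
120 [ 1.9  0.2 -4.4]
```

Firm contact at about 10 N, consistent with the closed stop. Retract and verify.

Emit:
drive_tool([
  [[0,0,-10,0],[0,0,-45,0],[10,0,-85,0],[25,0,-125,0],[50,0,-160,0]],
])

```text
t: 17.38
tcp_pos: [0.3882, -0.2446, 0.2891]
tool_rot: [-0.036, 0.999, -0.001, 0.001]
force: [-0.7, -0.9, 0.8]
finger_gap: 0.002
gripper_force: 0.0
```

Emit:
drive_tool([
  [[0,0,-40,0],[0,0,-50,0],[0,0,-50,0],[0,0,-50,0]],
])

```text
t: 17.72
tcp_pos: [0.387, -0.2439, 0.3369]
tool_rot: [-0.035, 0.999, -0.0, 0.0]
force: [-0.3, 0.2, -0.3]
finger_gap: 0.0
gripper_force: 0.0
```

Run:
```python
from plan import *
np.set_printoptions(precision=1,suppress=True,linewidth=250)
s=manip.sense(); print(s["tcp_pos"],s["force"]); c=cam("wrist"); im=vision.snapshot("wrist"); np.save("w9.npy",im)
cy=np.cross(cz,cx); P=T+.064*cx+.0295*cz
for a in(0,.05,.1,.2): print("tip upper-edge corners",a,proj(c,[P+.139*(-np.cos(a)*cx+np.sin(a)*cz)+y*cy+.0025*(np.sin(a)*cx+np.cos(a)*cz) for y in(-.008,.008)]).ravel())
print("bar at pack low end",proj(c,[T-.048*cx+.032*cz+y*cy for y in(-.008,.008)]).ravel(), "pack low corners",proj(c,[T-.048*cx+.025*cz+y*cy for y in(-.0235,.0235)]).ravel())
q=proj(c,[P+.139*-cx])[0]; r=int(q[1]); x=int(q[0])
g=cv2.cvtColor(im,cv2.COLOR_RGB2GRAY)
for i in range(r-14,r+26,2): print(i,g[i,x-28:x+30:2])
o=cv2.resize(im[max(r-60,0):r+140,x-120:x+120],None,fx=3,fy=3,interpolation=2); save("closed",o)
# sanity of bin objects: brass in top/scene unchanged
a=np.load("top0.npy").astype(int); b=vision.snapshot("top").astype(int); d=np.abs(a-b).sum(2)>90
for n,(x0,x1,y0,y1) in dict(wheel=(315,345,148,175),tin=(368,396,150,170),longp=(300,326,202,244),servo=(280,295,218,236)).items(): print(n,d[y0:y1,x0:x1].sum())
```

```text
[ 0.4 -0.2  0.3] [-0.3  0.2 -0.3]
tip upper-edge corners 0 [311.2 183.6 326.2 183.6]
tip upper-edge corners 0.05 [311.  182.  326.4 182. ]
tip upper-edge corners 0.1 [310.9 180.8 326.5 180.8]
tip upper-edge corners 0.2 [310.6 179.1 326.8 179.1]
bar at pack low end [311.1 208.4 326.4 208.4] pack low corners [296.6 209.8 340.8 209.8]
170 [244 244 243 241 243 243 244 245 243 242 242 243 244 243 198 199 203 199 201 197 201 201 255 255 255 255 255 255 255]
172 [244 244 242 241 243 243 244 245 243 243 242 244 244 197 201 199 203 199 201 197 228 243 243 255 255 255 255 255 255]
174 [243 244 242 240 243 242 244 244 243 243 242 243 244 199 198 198 201 199 201 198 228 243 244 245 254 255 255 255 255]
176 [243 244 243 241 243 243 243 244 244 242 242 243 243 199 199 198 202 198 201 197 228 244 244 245 243 233 202 204 251]
178 [243 244 243 239 243 243 244 244 198 196 197 200 199 199 200 200 204 199 201 197 202 200 201 205 224 244 202 205 203]
180 [243 245 243 240 244 242 244 243 200 197 198 201 201 201 201 198 204 201 203 199 202 201 200 203 226 244 243 204 202]
182 [243 244 243 240 243 243 243 2
[... 1003 characters left out ...]
131 159 162 160  83 130 127 131 129 128 160 201 203 201 255]
200 [197 203 200 194 166 129 130 130 128 127 105 164 163 163 154 139 165 163  88 128 126 127 127 126 162 200 201 202 200]
202 [200 202 200 196 165 129 110 108 110 110 105 162 162 164 162 159 164 160  90 107 108 108 107 107 154 202 200 202 200]
204 [202 202 201 195 164 109 108 108 107 109 118 164 161 162 163 158 162 163 100 104 108 108 108 106 152 200 202 201 200]
206 [199 203 200 195 167 107  99  71  70  68  90 161 161 161 162 157 163 160  71  66  66  65  99 106 151 202 201 201 198]
208 [199 200 202 193 164 106 101  67  67  69  89 162 161 161 160 158 162 159  75  65  65  66  96 105 152 202 200 199 197]
wheel 0
tin 0
longp 0
servo 0
```

View pics/closed.png

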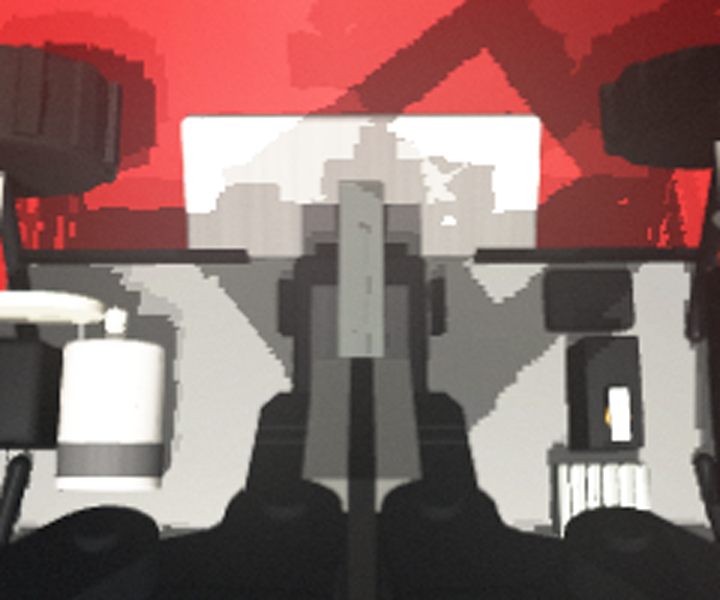

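The bar lies closed over the pack. Its tip edge is at row 183–184, matching the 0 rad prediction, and the bystanders are unchanged in the top view. Handing in.

```bash
python3 -c "
from station import manip
print(manip.sign_off())"
```

```text
the job is handed in; nothing more can be done
None
```

The short pack is lying flat in the tray with the hold-down bar fully closed over it, the tin, spare wheel, long pack and servo look unmoved from above, and the job is handed in at about 18 s (no verdict was returned).

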